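Load the board tester and close it up

TASK

Pick up the green circuit board and lay it gently (do not drop it) flat into the pocket of the tester's pulled-out black tray, white plug towards the tester, and let go. Then slide the tray fully in, close the lid completely, swing the red-ended clamp over until it is fully down on the lid, and only then push the green start button all the way in and let it come back. Leave the blue board and everything else on the bench where they are.

Things in the scene. Friction and masses are not known exactly. Their poses are not given: they have to be found in the camera images.
- fixture: Board tester, fixed on a 2 mm red mat: grey base plate (x -200 to +70, y -95 to +95 mm, 12 thick), blue U-shaped housing (110 x 132 mm, 60 mm high, open to -x). Origin: underside, below the housing's middle. Axes: x away from the robot (tray slides along it), y to the left (lid hinge side), z up.
- tray (a joint): Slide of the black tray, in m: 0 = fully home in the housing, up to 0.115 = pulled out to the tester's -x (towards the robot). Stays where it is left (about 1.5 N friction).
- pocket (a point): Centre of the floor of the tray's pocket, moving with the tray. Axes as the tester's. Pocket 88 mm along x, 68 mm along y, 6 mm deep; its floor is 22 mm above the tester's underside. The tray's front plate (92 mm wide, 10 mm thick) lies 55 mm to -x of this point and rises 29 mm above the pocket floor.
- tray_tab (a point): Middle of the top of the yellow pull tab on the tray's front plate, 55 mm to -x of the pocket centre and 64 mm above its floor. The tab is upright, 10 mm thick along x, 30 mm wide along y, 35 mm tall above the front plate.
- lid (a joint): Hinge of the lid, in rad: 0 = closed flat on the housing, about 1.57 = upright, at most 2.1 = leaning back to the tester's +y. Stiff hinge: stays where left, moved by about 2 to 4 N near the edge.
- lid_hinge (a point): On the lid's hinge line (parallel to the tester's x), at the middle of its length; 5 mm to +x and 72 mm to +y of the tester's origin, 60 mm above its underside. Underside of the lid lies at this height when closed.
- lid_edge (a point): Middle of the lid's free edge on its outer (upper) face, 137 mm from the hinge. The lid is an aluminium plate, 106 mm along x, 137 mm long, 10 mm thick, with a clear window near the hinge; the 70 mm next to the free edge are solid.
- clamp (a joint): Hinge of the clamp arm, in rad: 0 = fully down on the closed lid (arm level, pointing to the tester's +y), 1.57 = upright, at most 2.3 = leaning away to the tester's -y. Stays where left; moved by about 2 N at the end.
- clamp_hinge (a point): Hinge point of the clamp (axis parallel to the tester's x): 5 mm to +x and 88 mm to -y of the tester's origin, 80 mm above its underside.
- clamp_tip (a point): Outer end of the clamp's red grip, 82 mm from the hinge. Steel arm 14 mm wide and 10 mm thick; the red grip is 24 mm wide, covers the last 36 mm and rises to 12 mm above the hinge line when down.
- green_board: The board to load: green, 80 x 60 x 3 mm, 0.1 kg. Origin: centre of its underside. On it a dark finned heatsink, 40 mm along its x, 24 mm along its y, top 25 mm above the underside (a good grip across its y). White plug 9 x 44 mm at its +x end, up to 12 mm high; two small capacitors at the -x end, up to 13 mm. Lies on the mat.
- green_board_plug (a point): Top middle of the green board's white plug, 35 mm to the board's +x.
- start_box: Grey box 110 x 80 x 45 mm, fixed, carrying the start button. Origin: centre of its underside.
- start (a joint): Travel of the green start button, in m: 0 = out, 0.006 = fully pressed, springs back; takes 4 N.
- start_top (a point): Centre of the top of the green start button, 15 mm radius, pressed straight down.
- blue_board: A second board of the same shape but blue; not wanted. Leave alone.
- screwdriver: Screwdriver 170 mm, lying on the bench near the robot. Leave alone.
- flux_jar: Jar, 50 mm wide, 55 mm high. Leave alone.
- spool: Aluminium spool, 60 mm wide, 50 mm high. Leave alone.
- parts_box: White divided box 80 x 120 x 45 mm. Leave alone.
- brush: Brush 160 mm, lying. Leave alone.
- tip_tin: Brass bowl, 64 mm wide, 35 mm high. Leave alone.
Things that resemble listed ones, but are neither listed nor needed, are in the scene too. What is shaped like the green_board but pink or purple is not meant.

How it is judged (in metres and radians):
On the way, in this order (a step that is already met when the one before it is completed fails the run):
1. the green board lies flat in the tray's pocket, plug towards the tester, let go (horizontal distance between green_board and pocket below 0.008 m and z of green_board in the frame of pocket below 0.003 m and angle between green_board's own z axis and vertical below 0.06 rad and x of green_board_plug in the frame of pocket above 0.025 m and contact force between the fingers and green_board below 0.05 N), for 0.2 s.
2. the tray is fully in with the board still seated (horizontal distance between green_board and pocket below 0.008 m and z of green_board in the frame of pocket below 0.003 m and angle between green_board's own z axis and vertical below 0.06 rad and x of green_board_plug in the frame of pocket above 0.025 m and value of joint tray below 0.005 m), for 0.2 s.
3. the lid is completely closed (value of joint tray below 0.005 m and value of joint lid below 0.035 rad), for 0.2 s.
4. the clamp is fully down on the closed lid (value of joint lid below 0.035 rad and value of joint clamp below 0.06 rad), for 0.2 s.
5. the start button is pushed all the way in, with tray in, lid closed and clamp down (all of step 4 and value of joint tray below 0.005 m and value of joint start above 0.0042 m), for 0.04 s.
At the end, for the whole second after the job is handed in: The green board rests in the tray's pocket (within 8 mm of its centre, within 3 mm of its floor, tilted less than 0.06 rad, plug towards the tester); tray within 5 mm of home, lid within 0.035 rad of closed, clamp within 0.06 rad of fully down, start button out again (less than 2 mm in) (all of step 2 and all of step 4 and value of joint start below 0.002 m and linear speed of green_board below 0.02 m/s); the robot touches nothing.
It fails at once if the start button is pushed while the lid or the clamp is still open (value of joint start above 0.003 m and (value of joint lid above 0.1 rad or value of joint clamp above 0.15 rad)).
It fails at once if the green board is dropped (falls freely faster than 0.5 m/s) (contact force between green_board and anything else below 0.02 N and contact force between the fingers and green_board below 0.02 N and linear speed of green_board above 0.5 m/s).
It fails at once if a bystander (blue board, screwdriver, flux jar, spool, parts box, brush, tip tin) is moved by more than 20 mm (distance of any of blue_board, screwdriver, flux_jar, spool, parts_box, brush, tip_tin from where it was at the start of the episode above 0.02 m).
It also fails if it takes over 72 s, if anything falls off the work surface, if the arm or the gripper's body presses on something with over 40 N, if the wrist force passes 120 N, or if a joint passes its speed limit or range.

ROBOT

A 6-joint arm with a two-finger parallel gripper is mounted at the origin on the work surface. World frame = base frame: x ahead of the robot, y to its left, z up, the work surface at z = 0. Lengths are in m, angles in degrees, forces in N, time in s.
With the tool pointing down it reaches from about 0.375 to 0.9 m from the base axis. Payload 3.1 kg.
Tool frame: the origin (TCP) lies midway between the tips of the shut fingers; the grasp point (between the pads) lies bot.hold_point_z behind it (bot.hold_point_z is the distance from the TCP to the grasp point, in m); z points along the fingers, y is the direction in which the jaws open and shut (so a half turn about z gives the same grasp; the last joint's range is limited). The gripper opens to 87 mm and grips with 3 to 60 N. Pads are 19 mm wide; open, the fingers measure 117 mm over their backs; the gripper's body (75 mm by 190 mm) begins 51 mm behind the grasp point.
Start: joints at [-75.716, 30.224, 82.088, -0, 67.689, -10.227], TCP at [0.259, -0.569, 0.223] pointing down, gripper open.
Joint ranges: [-176.69, 176.69], [-43.24, 126.21], [12.49, 139.97], [-82, 262], [0, 151.66], [-163.58, 163.58]. Speed limits (degrees/s): [159.86, 159.86, 180, 180, 180, 180].

INTERFACE

Orientations are given as a 3x3 rotation matrix whose columns are the frame's x, y, z axes.
In Python, from rig import bot, vision gives the robot as it stands.
- The arm moves only by the shell command python3 -m inch 'ROWS'. ROWS is JSON, a list of rows, each a list of 5 numbers: the finger opening in mm, from 0 to 87, then the shift along the tool's x, y, z in mm, then the turn about the tool's z in rad. In form: [[hand, dx, dy, dz, roll], ...]. A call has 1 to 8 rows; each row is the pose to reach, as a shift and turn from the pose measured when the call began, along the tool's axes at that moment; what a row does not reach only later rows make up. A row lasts 1/10 s, in which the tool goes at most 50 mm and 8.59 degrees, less where a joint would pass 70% of its speed; a pose out of reach is approached as far as the arm can. A call with a gripper value outside its range is refused whole. The fingers move at their own pace and stop on an object; the grip force is fixed at half the most. Time passes only in rows, so rows that repeat a pose let the fingers close. It gives the time, the measured TCP pose, the force and the opening at its end, in the units of the state.
- bot.read_state(): the state, without advancing time (a new reading comes with each control period).
- vision.capture(name): name is "side" or "top"; returns (picture, depth): 384x512x3 uint8, red, green, blue; 384x512 float32, m along the optical axis (not along the pixel's ray), 0 where there is no reading.
- vision.camera_model(name): a dict with "intrinsics" (3x3 intrinsics, pixels), "dist" ([k1, k2, p1, p2, k3] as OpenCV has them; the pictures are not rectified), "camera_from_world" (4x4, takes a point from world to camera coordinates). Camera axes: x right, y down, z forward; pixel columns grow to the right and rows downward; lengths in m; the calibration is good to about 2 mm. A picture is of the moment at which its call begins. camera_model takes no time and is no camera call.
- bot.hand_in(): hands the job in, once; it reports no verdict.
The state is a dict: "time_s": time; "joint_positions": joint angles; "qvel": joint speeds; "tau": joint torques, N m; "position": TCP position; "tcp_rot": TCP orientation; "force": force on the tool from outside, world axes, zero at the start; "moment": the same for the moment, N m; "opening": opening from 0.0 (shut) to 1.0 (fully open).
Only numpy, scipy, OpenCV 4.12 (cv2) and the standard library are available. Lean on these libraries where they do the work, as an engineer would, in place of code of your own. Each camera call takes 0.05 s, during which the arm holds its last target. There are 200 camera calls.

## Working session

There is one attempt and no reset: what is moved stays moved. The work goes in short steps, Python scripts to look and compute and a shell command to move; the robot and the scene stay as the last step left them, time stands still between calls to the robot, and variables do not carry over. Pictures are saved under pics/ and viewed, about 8 in all and at most 12, crops included, and the job is handed in when it is done.

```bash
ls; mkdir -p pics
cat > h.py <<'E'
from rig import bot, vision
import numpy as np, cv2
def shot(n,f):
    p,d=vision.capture(n); np.savez(f'/tmp/{f}.npz',p=p,d=d); cv2.imwrite(f'pics/{f}.png',p[:,:,::-1]); return p,d
def load(f):
    z=np.load(f'/tmp/{f}.npz'); return z['p'],z['d']
def world(n,d,u,v):
    m=vision.camera_model(n);K=np.array(m['intrinsics']);D=np.array(m['dist']);T=np.linalg.inv(np.array(m['camera_from_world']))
    r=cv2.undistortPoints(np.array([[[u,v]]],float),K,D)[0,0]
    z=d[int(round(v)),int(round(u))]
    return (T@[r[0]*z,r[1]*z,z,1])[:3]
def cloud(n,d):
    m=vision.camera_model(n);K=np.array(m['intrinsics']);D=np.array(m['dist']);T=np.linalg.inv(np.array(m['camera_from_world']))
    h,w=d.shape;g=np.stack(np.meshgrid(np.arange(w),np.arange(h)),-1).reshape(-1,1,2).astype(float)
    r=cv2.undistortPoints(g,K,D)[:,0]
    z=d.reshape(-1,1);P=np.hstack([r*z,z,np.ones_like(z)])@T.T
    return P[:,:3].reshape(h,w,3)
def crop(f,u0,v0,u1,v1,s,out):
    p,_=load(f); cv2.imwrite(f'pics/{out}.png',cv2.resize(p[v0:v1,u0:u1,::-1],None,fx=s,fy=s,interpolation=cv2.INTER_CUBIC))
E
python3 - <<'E'
from h import *
a,_=shot('top','top0');b,_=shot('side','side0')
for n in('top','side'):
    T=np.linalg.inv(np.array(vision.camera_model(n)['camera_from_world']));print(n,T.round(3).tolist())
print(bot.hold_point_z, bot.read_state())
E
```

```text
pics
top [[0.017, -0.997, 0.079, 0.462], [-1.0, -0.018, -0.006, -0.001], [0.007, -0.079, -0.997, 1.16], [0.0, 0.0, 0.0, 1.0]]
side [[-0.906, -0.31, 0.288, 0.249], [-0.423, 0.633, -0.649, 0.635], [0.019, -0.71, -0.704, 0.739], [0.0, 0.0, 0.0, 1.0]]
0.0187 {'time_s': 0.1, 'joint_positions': array([-7.57143887e+01,  3.02740601e+01,  8.21473729e+01, -6.12696423e-04,
        6.76911058e+01, -1.02256762e+01]), 'qvel': array([ 0.05327751, -0.16386757, -0.17911298,  0.06579351,  0.06842406,
       -0.02494796]), 'tau': array([-6.63526898e-04, -4.40985346e+01, -1.77149945e+01,  6.35560602e-02,
        5.34154521e-02, -4.39509813e-05]), 'position': array([ 0.25917177, -0.5680138 ,  0.22167428]), 'tcp_rot': array([[ 9.09877953e-01,  4.14875725e-01, -4.94257138e-04],
       [ 4.14875881e-01, -9.09876030e-01,  1.90099157e-03],
       [ 3.38962532e-04, -1.93472568e-03, -9.99998071e-01]]), 'force': array([0.15021914, 0.44736192, 0.30154446]), 'moment': array([-0.03296944, -0.02134157,  0.0118516 ]), 'opening': 0.9976777831204534}
```

View pics/top0.png

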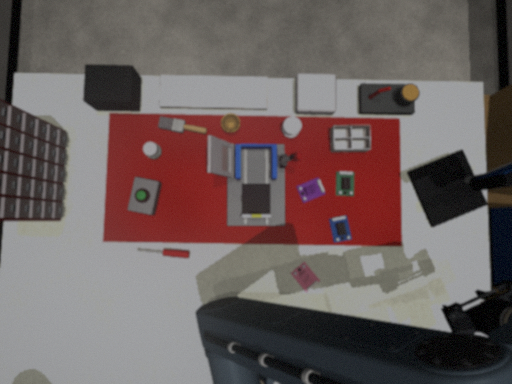

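View pics/side0.png

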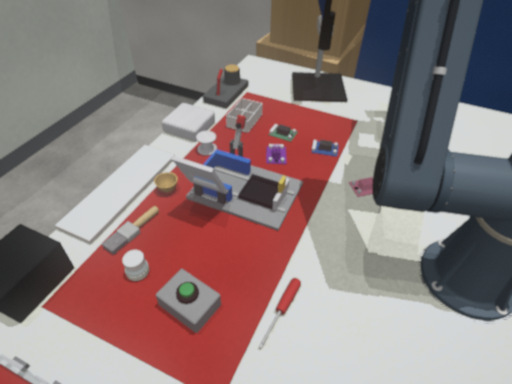

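The overhead view shows the green board at (345,183). Candidates of the same shape are purple (312,189), blue (340,229) and pink (305,276). The tester is at (256,185), with the lid open to its left, the clamp at (290,158) and the start button at (141,196). I'll enlarge this area to confirm.

Run:
```python
from h import *
crop('top0',200,125,370,250,4.6,'c1')
p,d=load('top0');C=cloud('top',d)
hsv=cv2.cvtColor(p,cv2.COLOR_RGB2HSV)
def st(name,u0,v0,u1,v1,lo,hi,zr=(-1,2)):
    m=cv2.inRange(hsv,np.array(lo),np.array(hi))>0
    k=np.zeros_like(m);k[v0:v1,u0:u1]=1;m&=k&(C[...,2]>zr[0])&(C[...,2]<zr[1])
    q=C[m];print(name,len(q));
    if len(q)==0:return
    print(' med',np.median(q,0).round(4),'min',q.min(0).round(4),'max',q.max(0).round(4))
    r=cv2.minAreaRect((q[:,:2]*1000).astype(np.float32));print(' rect',r)
st('green',330,165,360,200,(40,60,20),(90,255,255))
st('btn',130,185,152,207,(40,80,20),(90,255,255))
st('startbox',120,170,165,220,(0,0,0),(180,255,255),(0.04,0.052))
st('housing top',225,135,285,190,(0,0,0),(180,255,255),(0.055,0.07))
st('base',215,135,295,235,(0,0,0),(180,255,255),(0.01,0.018))
st('tab',235,205,280,225,(20,80,80),(35,255,255))
st('heatsink',330,165,360,200,(0,0,0),(180,255,255),(0.02,0.04))
```

```text
green 142
 med [ 0.5874 -0.3095  0.0053] min [ 0.462  -0.3467 -0.0014] max [ 0.6188 -0.0014  1.1604]
 rect ((546.4141235351562, -170.37802124023438), (72.4865951538086, 370.6500549316406), 15.474841117858887)
btn 82
 med [0.5333 0.3328 0.0688] min [ 0.462  -0.0014  0.0571] max [0.5495 0.3517 1.1604]
 rect ((507.15887451171875, 173.79531860351562), (360.6556701660156, 30.058298110961914), 80.32481384277344)
startbox 708
 med [0.532  0.3293 0.0473] min [0.4746 0.285  0.0401] max [0.5955 0.3787 0.052 ]
 rect ((533.8614501953125, 331.93939208984375), (81.46119689941406, 113.18136596679688), 79.71444702148438)
housing top 528
 med [ 0.6585 -0.0013  0.062 ] min [ 0.5915 -0.1127  0.0557] max [0.7072 0.0525 0.0699]
 rect ((649.5928955078125, -30.38298797607422), (112.80365753173828, 163.8672637939453), 1.247986912727356)
base 2562
 med [ 0.5748 -0.0317  0.0141] min [ 0.4437 -0.1509  0.01  ] max [0.7466 0.0684 0.018 ]
 rect ((595.792724609375, -35.92448425292969), (201.49533081054688, 321.3614196777344), 84.77399444580078)
tab 34
 med [ 0.4767 -0.0266  0.0869] min [ 0.4706 -0.0405  0.0288] max [ 0.481  -0.0143  0.0907]
 rect ((475.7951354980469, -27.431591033935547), (10.11551570892334, 26.374284744262695), 0.9292939901351929)
heatsink 92
 med [ 0.5868 -0.3215  0.0258] min [ 0.5669 -0.3329  0.0202] max [ 0.6098 -0.3093  0.0304]
 rect ((588.356201171875, -321.2067565917969), (23.419700622558594, 42.87882995605469), 89.41600036621094)
```

View pics/c1.png

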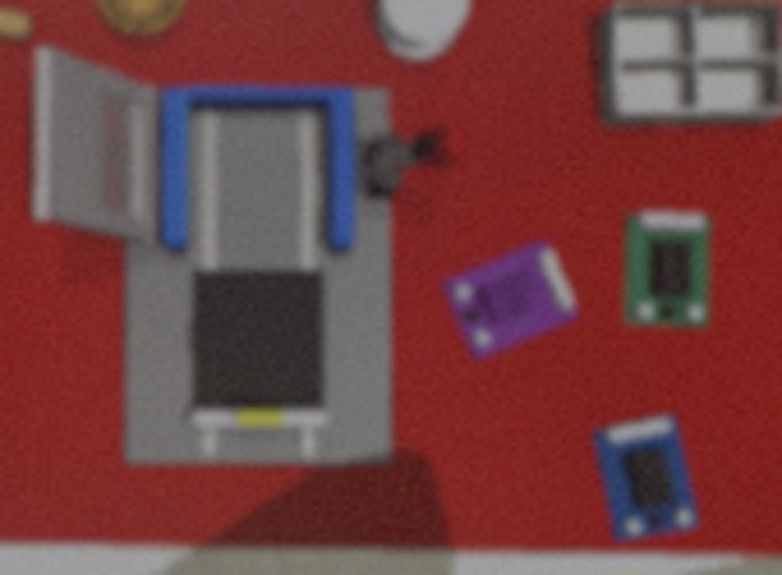

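The crop confirms it. The green board at crop (667,268), i.e. (345,183), has its plug already towards +x. The purple and blue ones are different boards. The tray is pulled out, with its pocket at crop (258,338). Next I'll measure precisely.

Run:
```python
from h import *
p,d=load('top0');C=cloud('top',d);ok=d>0.3
hsv=cv2.cvtColor(p,cv2.COLOR_RGB2HSV)
red=((hsv[...,0]<8)|(hsv[...,0]>172))&(hsv[...,1]>150)
def rect(name,m,box):
    k=np.zeros_like(ok);k[box[1]:box[3],box[0]:box[2]]=1;m=m&k&ok
    n,l,s,_=cv2.connectedComponentsWithStats(m.astype(np.uint8));i=1+s[1:,4].argmax();m=l==i
    q=C[m];r=cv2.minAreaRect((q[:,:2]*1000).astype(np.float32));print(name,len(q),'rect',np.round(r[0],1),np.round(r[1],1),round(r[2],2),'zmed',np.median(q[:,2]).round(4))
    return q
rect('green board',~red,(330,165,362,202))
rect('heatsink',C[...,2]>0.02,(335,174,356,194))
b=(hsv[...,0]>100)&(hsv[...,0]<130)&(hsv[...,1]>120)
q=rect('housing',b&(C[...,2]>0.05),(230,135,283,190))
# front plate / tab
rect('frontplate',(C[...,2]>0.045)&(C[...,2]<0.075),(235,205,280,225))
rect('tab',C[...,2]>0.078,(235,205,280,225))
dark=hsv[...,2]<75
rect('pocket',dark&(C[...,2]<0.05),(238,180,275,216))
# base edge fit via non-red
k=(~red)&ok&(C[...,2]<0.03)
L=[];R=[]
for v in range(190,225):
    us=np.where(k[v,215:300])[0]+215
    if len(us): L.append(C[v,us[0]]);R.append(C[v,us[-1]])
L=np.array(L);R=np.array(R)
for n,E in(('L',L),('R',R)): f=np.polyfit(E[:,0],E[:,1],1);print(n,f,np.median(E,0).round(4))
btn=rect('btn',(hsv[...,0]>40)&(hsv[...,0]<90)&(hsv[...,1]>80),(128,183,155,210))
print('btn',np.median(btn,0))
# clamp, lid
k=np.zeros_like(ok);k[140:180,276:305]=1
q=C[k&ok&(C[...,2]>0.07)];print('clamp',len(q));print(q[np.argsort(q[:,1])][::max(1,len(q)//14)].round(3).tolist())
k=np.zeros_like(ok);k[130:180,200:234]=1
q=C[k&ok&(C[...,2]>0.07)];q=q[np.argsort(q[:,1])];print('lid',len(q));print(q[::max(1,len(q)//14)].round(3).tolist(),q.min(0),q.max(0))
p,d=load('side0');C=cloud('side',d);k=np.zeros(d.shape,bool);k[110:160,225:255]=1
q=C[k&(d>.1)&(C[...,2]>0.07)];q=q[np.argsort(q[:,2])];print('clamp side',len(q));print(q[::max(1,len(q)//20)].round(3).tolist())
```

```text
green board 485 rect [ 591.  -321.6] [64.7 87.7] 87.09 zmed 0.0066
heatsink 92 rect [ 588.4 -321.2] [23.4 42.9] 89.42 zmed 0.0258
housing 369 rect [646.6 -24.6] [107.  127.4] 1.15 zmed 0.0617
frontplate 30 rect [473.7   2.6] [ 6.3 28.5] 1.03 zmed 0.0526
tab 30 rect [473.8 -28.1] [ 6.2 27.7] 1.0 zmed 0.0876
pocket 809 rect [531.2 -25.5] [94.3 87.7] 1.0 zmed 0.0252
L [0.02718628 0.05703416] [0.5026 0.071  0.003 ]
R [-0.33835028  0.03958758] [ 0.5061 -0.124   0.0034]
btn 80 rect [534.9 335.6] [29.1 32.1] 1.01 zmed 0.0688
btn [0.53328473 0.3328096  0.06880918]
clamp 183
[[0.653, -0.154, 0.15], [0.661, -0.15, 0.156], [0.638, -0.145, 0.153], [0.664, -0.141, 0.153], [0.647, -0.139, 0.151], [0.638, -0.136, 0.133], [0.646, -0.132, 0.14], [0.655, -0.126, 0.136], [0.655, -0.122, 0.119], [0.652, -0.118, 0.103], [0.655, -0.115, 0.101], [0.656, -0.112, 0.098], [0.643, -0.108, 0.08], [0.643, -0.105, 0.078], [0.658, -0.101, 0.084]]
lid 910
[[0.686, 0.049, 0.071], [0.622, 0.057, 0.079], [0.62, 0.062, 0.088], [0.682, 0.066, 0.093], [0.67, 0.072, 0.105], [0.658, 0.076, 0.119], [0.631, 0.081, 0.135], [0.597, 0.085, 0.143], [0.684, 0.089, 0.15], [0.653, 0.094, 0.16], [0.621, 0.097, 0.171], [0.608, 0.102, 0.181], [0.653, 0.106, 0.184], [0.633, 0.11, 0.186]] [0.59270859 0.04895742 0.07006596] [0.70254    0.11560013 0.18989161]
clamp side 308
[[0.668, -0.1, 0.07], [0.658, -0.104, 0.074], [0.66, -0.109, 0.077], [0.66, -0.104, 0.081], [0.634, -0.108, 0.083], [0.663, -0.104, 0.087], [0.636, -0.1, 0.088], [0.639, -0.117, 0.089], [0.645, -0.111, 0.095], [0.65, -0.115, 0.102], [0.652, -0.12, 0.107], [0.656, -0.121, 0.116], [0.654, -0.123, 0.122], [0.643, -0.127, 0.13], [0.659, -0.123, 0.134], [0.648, -0.126, 0.139], [0.641, -0.136, 0.141], [0.641, -0.142, 0.144], [0.643, -0.14, 0.148], [0.641, -0.149, 0.153], [0.642, -0.144, 0.156]]
```

```bash
cat >> h.py <<'E'
def go(x,y,z,yaw=None):
    s=bot.read_state();R=np.array(s['tcp_rot']);v=R.T@(np.array([x,y,z])-s['position'])*1000
    c=np.degrees(np.arctan2(R[1,0],R[0,0]));r=0 if yaw is None else np.radians((c-yaw+180)%360-180)
    print('shift',v.round(1),'roll',round(r,4),'yaw now',c.round(2))
E
python3 -c "
from h import *
go(.5884,-.3212,.13,-1.5)"
```

```text
shift [401.9 -87.8  92. ] roll 0.454 yaw now 24.51
```

```bash
python3 -m inch '[[70,50,-11,0,0.06],[70,100,-22,0,0.12],[70,150,-33,0,0.18],[70,200,-44,15,0.24],[70,250,-55,30,0.3],[70,300,-66,50,0.36],[70,350,-77,70,0.42],[70,402,-88,92,0.454]]'; python3 -c "
from h import *
go(.5884,-.3212,.010,-1.5)"
```

```text
time_s: 0.9
position: [0.5689, -0.3348, 0.1395]
tcp_rot: [[1.0, -0.028, -0.001], [-0.028, -1.0, 0.002], [-0.001, -0.002, -1.0]]
force: [0.1, -0.5, 0.5]
opening: 0.801
shift [ 19.2 -13.9 129.5] roll -0.0018 yaw now -1.6
```

```bash
python3 -m inch '[[60,19,-14,20,0],[60,19,-14,50,0],[60,19,-14,80,0],[60,19,-14,105,0],[60,19,-14,120,0],[60,19,-14,129,0],[60,19,-14,129,0],[60,19,-14,129,0]]'; python3 -c "
from h import *
go(.5884,-.3212,.010,-1.5)
shot('top','top1');shot('side','side1')
crop('side1',215,90,345,190,6,'c2')"
```

```text
time_s: 1.7
position: [0.5887, -0.3217, 0.0113]
tcp_rot: [[1.0, -0.028, 0.0], [-0.028, -1.0, 0.001], [0.0, -0.001, -1.0]]
force: [-0.1, 0.1, -0.0]
opening: 0.69
shift [-0.4 -0.5  1.3] roll -0.002 yaw now -1.61
```

View pics/c2.png

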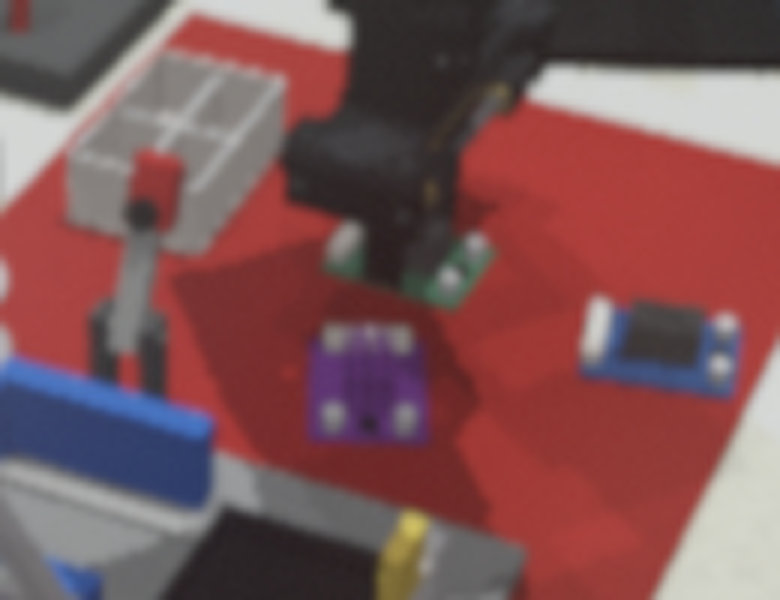

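The gripper straddles the heatsink of the green board, at crop (400,250). Closing now.

```bash
python3 -m inch '[[0,0,0,1,0],[0,0,0,1,0],[0,0,0,1,0],[0,0,0,1,0],[0,0,0,1,0],[0,0,0,1,0],[0,0,0,1,0],[0,0,0,1,0]]';python3 -m inch '[[0,0,0,0,0],[0,0,0,0,0],[0,0,0,-10,0],[0,0,0,-30,0],[0,0,0,-60,0],[0,0,0,-90,0],[0,0,0,-110,0],[0,0,0,-110,0]]'; python3 -c "
from h import *
go(.530,-.0270,.12,1.15)"
```

```text
time_s: 2.6
position: [0.5891, -0.322, 0.011]
tcp_rot: [[1.0, -0.028, 0.001], [-0.028, -1.0, 0.0], [0.001, -0.0, -1.0]]
force: [-0.3, 0.2, 0.5]
opening: 0.272
time_s: 3.4
position: [0.591, -0.3235, 0.1252]
tcp_rot: [[1.0, -0.028, 0.008], [-0.028, -1.0, -0.005], [0.008, 0.004, -1.0]]
force: [0.4, 0.3, -0.4]
opening: 0.274
shift [ -69.4 -294.7    3.4] roll -0.0481 yaw now -1.61
```

```bash
python3 -m inch '[[0,-30,-20,0,0],[0,-60,-60,0,0],[0,-69,-105,0,-0.01],[0,-69,-150,0,-0.02],[0,-69,-195,0,-0.03],[0,-69,-240,0,-0.048],[0,-69,-280,0,-0.048],[0,-69,-295,0,-0.048]]';python3 -m inch '[[0,0,0,0,0],[0,0,0,0,0]]'
python3 - <<'E'
from h import *
go(.530,-.0270,.12,1.15)
shot('top','top2');shot('side','side2')
p,_=load('top2');q,_=load('side2')
a=cv2.resize(p[140:240,215:300,::-1],None,fx=4.6,fy=4.6,interpolation=2);b=cv2.resize(q[130:230,210:310,::-1],None,fx=4,fy=4.6,interpolation=2)
cv2.imwrite('pics/c3.png',np.hstack([a,b]))
E
```

```text
time_s: 4.2
position: [0.5283, -0.0228, 0.1223]
tcp_rot: [[1.0, 0.023, 0.004], [0.023, -1.0, -0.003], [0.004, 0.003, -1.0]]
force: [-0.1, -0.3, -0.9]
opening: 0.274
time_s: 4.4
position: [0.5279, -0.023, 0.1217]
tcp_rot: [[1.0, 0.024, 0.003], [0.024, -1.0, -0.003], [0.003, 0.003, -1.0]]
force: [0.1, -0.1, -1.5]
opening: 0.275
shift [2.  4.  1.7] roll 0.0042 yaw now 1.39
```

View pics/c3.png

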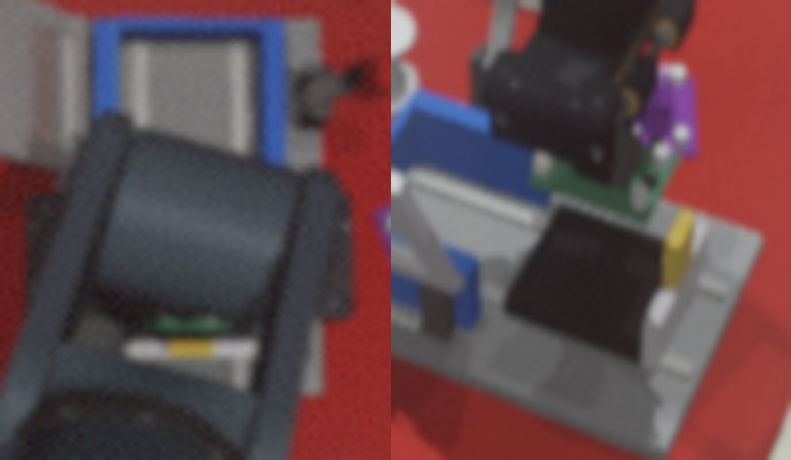

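Run:
```python
from h import *
p,d=load('side0');C=cloud('side',d);hsv=cv2.cvtColor(p,cv2.COLOR_RGB2HSV)
def pr(n,m):
    q=C[m&(d>.1)];print(n,len(q),np.percentile(q,[2,50,98],axis=0).round(4).tolist())
box=lambda u0,v0,u1,v1:(np.add.outer(np.zeros(384),np.arange(512))>=u0)&(np.add.outer(np.zeros(384),np.arange(512))<u1)&(np.add.outer(np.arange(384),np.zeros(512))>=v0)&(np.add.outer(np.arange(384),np.zeros(512))<v1)
y=(hsv[...,0]>18)&(hsv[...,0]<35)&(hsv[...,1]>110)
pr('tab side',y&box(265,170,295,205));pr('tab top',y&box(265,170,295,205)&(C[...,2]>.082))
b=(hsv[...,0]>100)&(hsv[...,0]<130)&(hsv[...,1]>120)
pr('housing top',b&box(190,145,260,215)&(C[...,2]>.057)&(C[...,2]<.068))
pr('dark tray',(hsv[...,2]<70)&box(232,165,290,212)&(C[...,2]<.05))
p,d=load('side2');C=cloud('side',d);hsv=cv2.cvtColor(p,cv2.COLOR_RGB2HSV)
pr('board',(hsv[...,0]>45)&(hsv[...,0]<90)&(hsv[...,1]>70)&box(235,150,290,185))
p,d=load('top2');C=cloud('top',d);hsv=cv2.cvtColor(p,cv2.COLOR_RGB2HSV)
pr('board top',(hsv[...,0]>45)&(hsv[...,0]<95)&(hsv[...,1]>60)&box(235,200,280,220))
y=(hsv[...,0]>18)&(hsv[...,0]<35)&(hsv[...,1]>110);pr('tab top',y&box(235,205,280,225))
```

```text
tab side 70 [[0.4714, -0.0384, 0.0599], [0.4745, -0.0158, 0.0806], [0.4807, -0.0107, 0.0893]]
tab top 33 [[0.4718, -0.04, 0.0828], [0.4753, -0.0222, 0.0864], [0.4801, -0.0114, 0.0896]]
housing top 204 [[0.5958, -0.089, 0.0576], [0.6503, -0.0761, 0.0605], [0.7027, 0.0364, 0.0633]]
dark tray 805 [[0.4915, -0.066, 0.0203], [0.536, -0.0213, 0.024], [0.5765, 0.0206, 0.031]]
board 8 [[0.492, -0.0294, 0.1148], [0.5524, -0.0043, 0.1156], [0.558, 0.0074, 0.1171]]
board top 28 [[0.4879, -0.0441, 0.1144], [0.4887, -0.0212, 0.1171], [0.4926, -0.0063, 0.3012]]
tab top 35 [[0.4736, -0.0394, 0.0285], [0.4771, -0.0265, 0.0838], [0.4842, -0.0143, 0.0921]]
```

```bash
python3 -m inch '[[0,3,2,0,0.004],[0,3,2,0,0.004],[0,3,2,20,0.004],[0,3,2,40,0.004],[0,3,2,60,0.004],[0,3,2,72,0.004],[0,3,2,76,0.004],[0,3,2,76,0.004]]'; python3 -c "
from h import *
go(.531,-.0255,.033,1.15)"
```

```text
time_s: 5.3
position: [0.5319, -0.0268, 0.0457]
tcp_rot: [[1.0, 0.017, 0.003], [0.017, -1.0, -0.003], [0.003, 0.003, -1.0]]
force: [-0.6, 0.2, -0.8]
opening: 0.271
shift [-0.9 -1.3 12.7] roll -0.0026 yaw now 1.0
```

```bash
python3 -m inch '[[0,-1,-1,3,0],[0,-1,-1,6,0],[0,-1,-1,8,0],[0,-1,-1,10,0],[0,-1,-1,11,0],[0,-1,-1,12,0],[0,-1,-1,12,0],[0,-1,-1,12,0]]'; python3 -c "
from h import *
go(.531,-.0255,.033,1.15)
shot('side','side3');crop('side3',205,130,315,220,6,'c4')"
```

```text
time_s: 6.1
position: [0.5309, -0.0258, 0.0337]
tcp_rot: [[1.0, 0.017, 0.003], [0.017, -1.0, -0.003], [0.003, 0.003, -1.0]]
force: [-0.7, -0.2, -1.0]
opening: 0.275
shift [ 0.1 -0.3  0.7] roll -0.0026 yaw now 1.0
```

View pics/c4.png

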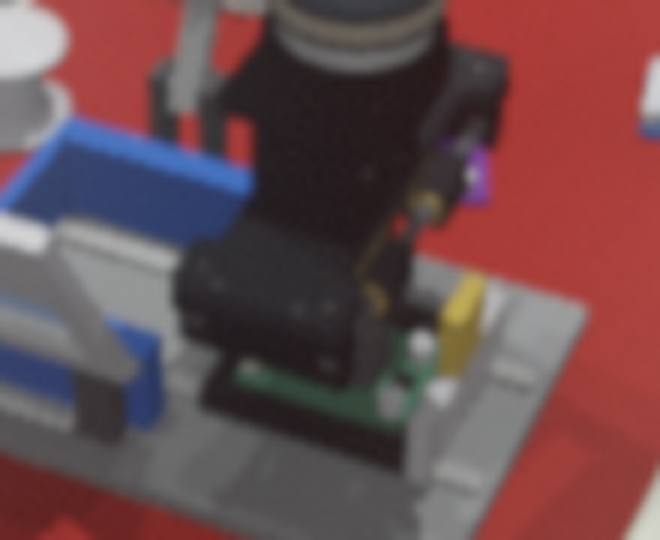

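The green board sits level inside the black rim, around crop (330,385), and isn't on the floor yet. I'll lower it slowly until it touches.

```bash
python3 -m inch '[[0,0,0,0.5,0],[0,0,0,1,0],[0,0,0,1,0],[0,0,0,1.5,0],[0,0,0,1.5,0]]'
```

```text
time_s: 6.65
position: [0.5311, -0.0259, 0.0329]
tcp_rot: [[1.0, 0.017, 0.004], [0.017, -1.0, -0.003], [0.004, 0.003, -1.0]]
force: [-1.7, -0.1, 5.8]
opening: 0.275
```

```bash
python3 -m inch '[[0,0,0,0,0],[30,0,0,0,0],[45,0,0,0,0],[45,0,0,-1,0],[45,0,0,-2,0],[45,0,0,-20,0],[45,0,0,-50,0],[45,0,0,-95,0]]';python3 -m inch '[[20,-100,0,0,0],[0,-130,0,0,0],[0,-130,0,0,0],[0,-130,0,0,0],[0,-130,0,0,0]]'
python3 - <<'E'
from h import *
p,d=shot('side','side4');crop('side4',205,130,315,220,6,'c5')
q,e=shot('top','top4');C=cloud('top',e)
for n,P,D,(u0,v0,u1,v1) in(('top',q,e,(235,175,278,216)),('side',p,d,(235,160,295,215))):
    C=cloud(n,D);h=cv2.cvtColor(P,cv2.COLOR_RGB2HSV);k=np.zeros(D.shape,bool);k[v0:v1,u0:u1]=1
    g=C[k&(D>.1)&(h[...,0]>45)&(h[...,0]<95)&(h[...,1]>60)&(C[...,2]<.05)];print(n,len(g),np.percentile(g,[1,50,99],axis=0).round(4).tolist() if len(g) else '')
go(.531,-.0255,.05,1.15)
E
```

```text
time_s: 7.45
position: [0.5289, -0.0252, 0.127]
tcp_rot: [[1.0, 0.017, -0.002], [0.017, -1.0, -0.002], [-0.002, 0.002, -1.0]]
force: [0.1, -1.4, -0.9]
opening: 0.516
time_s: 7.95
position: [0.3993, -0.0277, 0.1276]
tcp_rot: [[1.0, 0.016, -0.0], [0.016, -1.0, -0.002], [-0.0, 0.002, -1.0]]
force: [0.3, -0.8, 0.2]
opening: 0.15
top 232 [[0.4904, -0.0533, 0.0206], [0.5289, -0.0243, 0.0269], [0.5641, 0.0058, 0.0473]]
side 161 [[0.493, -0.0497, 0.0233], [0.5255, -0.0069, 0.0261], [0.5649, 0.0059, 0.0323]]
shift [129.7  -0.6  77.7] roll -0.0029 yaw now 0.98
```

View pics/c5.png

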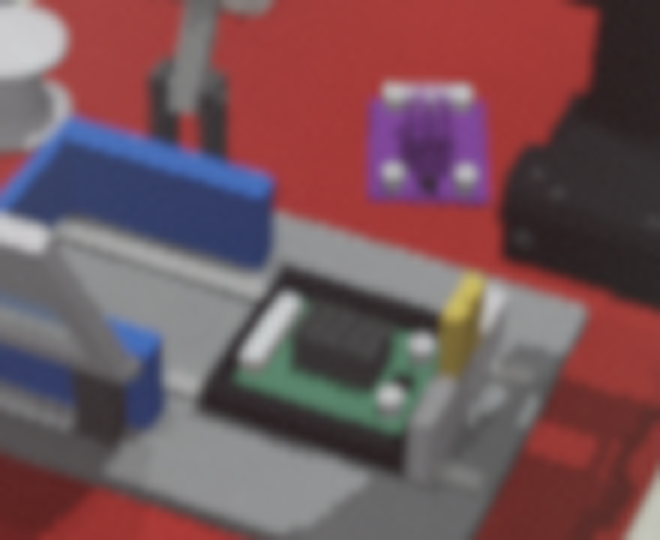

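The board lies flat in the pocket, plug towards the tester (crop (270,330)), and the fingers are clear. Next I'll push the tray in by its tab.

```bash
python3 -m inch '[[0,20,4,20,0],[0,30,4,50,0],[0,40,4,63,0],[0,48,4,63,0],[0,55,4,63,0],[0,60,4,63,0],[0,65,4,63,0],[0,70,4,63,0]]';  python3 -c "
from h import *
go(.57,-.032,.065,1.15)"
```

```text
time_s: 8.85
position: [0.4712, -0.0311, 0.0652]
tcp_rot: [[1.0, 0.017, 0.001], [0.017, -1.0, -0.003], [0.001, 0.003, -1.0]]
force: [-0.7, -0.4, 1.4]
opening: 0.01
shift [98.8  2.7  0.4] roll -0.0027 yaw now 1.0
```

```bash
python3 -m inch '[[0,9,0,0,0],[0,18,0,0,0],[0,27,0,0,0],[0,36,0,0,0],[0,45,0,0,0],[0,54,0,1,0],[0,63,0,1,0],[0,72,0,1,0]]';  python3 -m inch '[[0,7,1,0,0],[0,14,1,0,0],[0,20,1,0,0],[0,25,1,0,0],[0,28,1,0,0],[0,28,1,0,0]]'; python3 -c "
from h import *
go(.57,-.032,.065,1.15)"
```

```text
time_s: 9.65
position: [0.5439, -0.0298, 0.0642]
tcp_rot: [[1.0, 0.017, 0.001], [0.017, -1.0, -0.003], [0.001, 0.003, -1.0]]
force: [-1.6, -0.2, 1.4]
opening: 0.006
time_s: 10.25
position: [0.5729, -0.0306, 0.0643]
tcp_rot: [[1.0, 0.017, 0.003], [0.017, -1.0, -0.003], [0.003, 0.004, -1.0]]
force: [-0.1, 0.3, -0.7]
opening: 0.002
shift [-2.9  1.4 -0.7] roll -0.0026 yaw now 1.0
```

```bash
python3 -m inch '[[0,2,1,0,0],[0,4,1,0,0],[0,6,1,0,0],[0,8,1,0,0],[0,8,1,0,0]]'
python3 - <<'E'
from h import *
p,d=shot('side','side5');C=cloud('side',d);h=cv2.cvtColor(p,cv2.COLOR_RGB2HSV);print(bot.read_state()['force'])
q=C[(h[...,0]>18)&(h[...,0]<35)&(h[...,1]>110)&(d>.1)&(C[...,2]>.05)&(C[...,2]<.1)&(abs(C[...,1]+.025)<.03)&(C[...,0]<.7)&(C[...,0]>.45)]
print(len(q),np.percentile(q,[2,50,98],axis=0).round(4).tolist())
E
```

```text
time_s: 10.75
position: [0.5742, -0.0312, 0.0643]
tcp_rot: [[1.0, 0.019, -0.012], [0.019, -1.0, -0.003], [-0.012, 0.002, -1.0]]
force: [-13.2, -2.9, 10.1]
opening: 0.005
[-12.62813062  -1.60098254  10.24158308]
5 [[0.5853, -0.0126, 0.0573], [0.5878, -0.0108, 0.061], [0.592, -0.0097, 0.0624]]
```

The tray is at its stop (13 N and no further motion). I'll retreat, then take the tool behind the lid, turned 90° so the gripper body stays narrow in y.

```bash
python3 -m inch '[[0,-10,0,0,0],[0,-40,0,0,0.1],[0,-40,0,-50,0.25],[0,-40,0,-100,0.4],[0,-40,0,-150,0.55],[0,-40,0,-195,0.7],[0,-40,0,-195,0.85],[0,-40,0,-195,0.85]]'; python3 -c "
from h import *
print(bot.read_state()['joint_positions'].round(1));go(.65,.155,.26,-89)"
```

```text
time_s: 11.6
position: [0.538, -0.032, 0.2621]
tcp_rot: [[0.674, -0.739, -0.005], [-0.739, -0.674, -0.004], [-0.0, 0.007, -1.0]]
force: [-0.1, 0.7, -0.4]
opening: 0.003
[-15.1  21.   91.5  -0.3  67.7 122.6]
shift [ -62.7 -208.8    0.7] roll 0.7221 yaw now -47.63
```

Joint 6 would run past its range that way, so I'll turn the other way instead.

```bash
python3 -m inch '[[0,0,0,0,-0.15],[0,0,0,0,-0.3],[0,0,0,0,-0.45],[0,0,0,0,-0.6],[0,0,0,0,-0.75],[0,0,0,0,-0.9],[0,0,0,0,-1.05],[0,0,0,0,-1.2]]'; python3 -c "
from h import *
print(bot.read_state()['joint_positions'].round(1));go(.65,.155,.26,91)"
```

```text
time_s: 12.4
position: [0.5375, -0.0321, 0.2606]
tcp_rot: [[0.929, 0.369, -0.007], [0.369, -0.929, -0.004], [-0.008, 0.001, -1.0]]
force: [-0.3, -1.0, 0.1]
opening: 0.005
[-15.1  21.1  91.6  -0.4  67.6  53.3]
shift [ 173.6 -132.3   -1. ] roll -1.2099 yaw now 21.68
```

```bash
python3 -m inch '[[0,25,-18,0,-0.15],[0,50,-36,0,-0.3],[0,75,-55,0,-0.45],[0,100,-75,0,-0.6],[0,125,-95,0,-0.75],[0,150,-114,0,-0.9],[0,173,-132,0,-1.05],[0,173,-132,0,-1.2]]'; python3 -m inch '[[0,0,0,0,0],[0,0,0,0,0]]'; python3 -c "
from h import *
print(bot.read_state()['joint_positions'].round(1));go(.65,.155,.165,91)
shot('side','side6');crop('side6',130,80,300,220,4.6,'c6')"
```

```text
time_s: 13.2
position: [0.6505, 0.1578, 0.2567]
tcp_rot: [[-0.011, 1.0, -0.008], [1.0, 0.011, -0.003], [-0.003, -0.008, -1.0]]
force: [-1.1, 0.7, 0.2]
opening: 0.003
time_s: 13.4
position: [0.6498, 0.1578, 0.2549]
tcp_rot: [[-0.01, 1.0, -0.011], [1.0, 0.01, -0.003], [-0.003, -0.011, -1.0]]
force: [0.1, -0.5, -0.3]
opening: 0.006
[ 4.1 32.3 72.7 -0.1 75.7  3.6]
shift [-2.6  1.1 89.9] roll -0.0074 yaw now 90.58
```

View pics/c6.png

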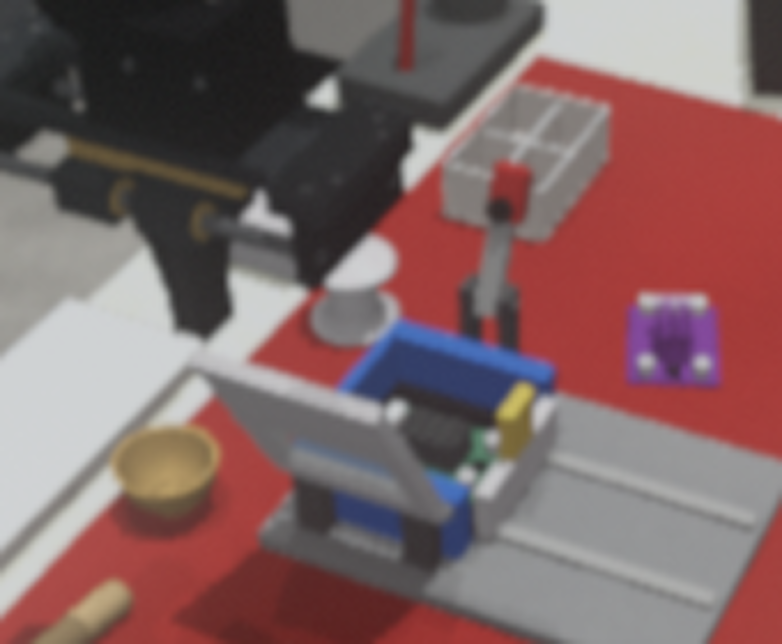

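The tray is home with the board seated (crop (440,430)). The fingers are above and beyond the lid edge. I'll go down behind it and push.

```bash
python3 -m inch '[[0,0,0,30,0],[0,0,0,60,0],[0,0,0,85,0],[0,0,0,90,0],[0,-10,0,90,0],[0,-20,0,89,0],[0,-28,0,88,0],[0,-36,0,86,0]]'; python3 -m inch '[[0,-10,0,-2,0],[0,-20,0,-4,0],[0,-30,0,-6,0],[0,-38,0,-8,0],[0,-46,0,-8,0],[0,-54,0,-8,0]]'; python3 -c "
from h import *
w=.0095;H=np.array([.047,.062])
for t in np.arange(1.6,-.01,-.2):
    print(round(t,2),(H+.115*np.array([-np.cos(t),np.sin(t)])+.01*np.array([np.sin(t),np.cos(t)])+[w,0]).round(4))
go(.65,.0,.165)"
```

```text
time_s: 14.25
position: [0.6506, 0.1211, 0.1715]
tcp_rot: [[-0.008, 1.0, -0.007], [1.0, 0.008, -0.0], [-0.0, -0.007, -1.0]]
force: [-0.3, 5.2, 4.6]
opening: 0.009
time_s: 14.85
position: [0.651, 0.0663, 0.1794]
tcp_rot: [[-0.008, 1.0, -0.007], [1.0, 0.008, -0.001], [-0.001, -0.007, -1.0]]
force: [0.1, 2.4, 1.4]
opening: 0.006
1.6 [0.0699 0.1767]
1.4 [0.0468 0.177 ]
1.2 [0.0241 0.1728]
1.0 [0.0028 0.1642]
0.8 [-0.0164  0.1515]
0.6 [-0.0328  0.1352]
0.4 [-0.0455  0.116 ]
0.2 [-0.0542  0.0946]
0.0 [-0.0585  0.072 ]
shift [-66.3  -1.5  14.4] roll 0 yaw now 90.45
```

```bash
python3 -m inch '[[0,-10,0,1,0],[0,-20,0,2,0],[0,-31,0,4,0],[0,-42,0,7,0],[0,-53,0,10,0],[0,-63,0,15,0],[0,-73,0,21,0],[0,-83,0,28,0]]'; python3 -c "
from h import *
go(.65,-.0455,.116);go(.65,-.0585,.072)"
```

```text
time_s: 15.65
position: [0.6516, -0.0177, 0.1508]
tcp_rot: [[-0.008, 1.0, -0.007], [1.0, 0.008, -0.001], [-0.001, -0.007, -1.0]]
force: [0.2, 1.7, 0.4]
opening: 0.004
shift [-27.8  -1.6  34.8] roll 0 yaw now 90.45
shift [-40.8  -1.4  78.8] roll 0 yaw now 90.45
```

```bash
python3 -m inch '[[0,-9,0,8,0],[0,-16,0,16,0],[0,-22,0,25,0],[0,-28,0,35,0],[0,-32,0,46,0],[0,-37,0,56,0],[0,-39,0,67,0],[0,-40,0,74,0]]'; python3 -m inch '[[0,0,0,2,0],[0,0,0,4,0],[0,0,0,6,0],[0,0,0,6,0]]'
```

```text
time_s: 16.45
position: [0.6509, -0.0582, 0.0754]
tcp_rot: [[-0.008, 1.0, -0.008], [1.0, 0.008, -0.001], [-0.001, -0.008, -1.0]]
force: [-0.3, -1.0, 0.3]
opening: 0.008
time_s: 16.85
position: [0.6505, -0.0582, 0.0723]
tcp_rot: [[-0.009, 1.0, -0.008], [1.0, 0.009, -0.002], [-0.002, -0.008, -1.0]]
force: [-4.8, 0.5, 13.9]
opening: 0.007
```

The lid is closed: 14 N at the expected height. Next, go over and behind the clamp.

```bash
python3 -m inch '[[0,0,0,-40,0],[0,0,0,-85,0],[0,0,0,-130,0],[0,-20,0,-165,0],[0,-60,1,-165,0],[0,-100,1,-165,0],[0,-132,2,-165,0],[0,-135,2,-165,0]]'
python3 - <<'E'
from h import *
w=.0095;H=np.array([-.1135,.082])
for t in np.arange(1.6,-.01,-.2):
    print(round(t,2),(H+.065*np.array([np.cos(t),np.sin(t)])+.012*np.array([-np.sin(t),np.cos(t)])-[w,0]).round(4))
go(.653,-.19,.125,91)
p,d=shot('side','side7');crop('side7',150,80,300,220,4.2,'c7')
E
```

```text
time_s: 17.65
position: [0.6549, -0.1971, 0.2374]
tcp_rot: [[-0.005, 1.0, -0.008], [1.0, 0.005, -0.003], [-0.003, -0.008, -1.0]]
force: [-0.4, 1.2, 0.5]
opening: 0.001
1.6 [-0.1369  0.1466]
1.4 [-0.1238  0.1481]
1.2 [-0.1106  0.1469]
1.0 [-0.098   0.1432]
0.8 [-0.0863  0.137 ]
0.6 [-0.0761  0.1286]
0.4 [-0.0678  0.1184]
0.2 [-0.0617  0.1067]
0.0 [-0.058  0.094]
shift [  7.5  -0.9 112.4] roll -0.0129 yaw now 90.26
```

View pics/c7.png

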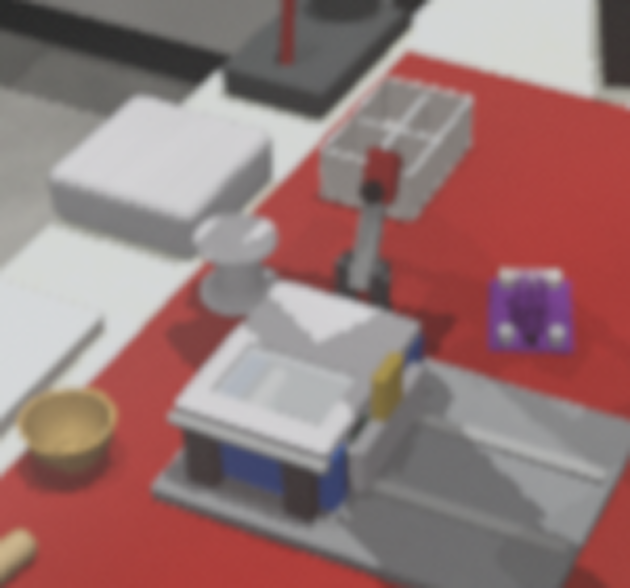

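The lid is flat on the housing and the clamp is still up, grip at crop (382,175). Going down behind it and swinging it over.

```bash
python3 -m inch '[[0,0,0,40,0],[0,0,0,80,0],[0,0,0,107,0],[0,10,-1,112,0],[0,20,-1,112,0],[0,30,-1,110,0],[0,38,-1,104,0],[0,46,-1,98,0]]'; python3 -m inch '[[0,6,0,-4,0],[0,12,0,-5,0],[0,18,0,-5,0],[0,18,0,-5,0]]'; python3 -c "
from h import *
go(.653,-.1369,.1466)"
```

```text
time_s: 18.5
position: [0.6536, -0.1486, 0.1413]
tcp_rot: [[-0.006, 1.0, -0.006], [1.0, 0.006, -0.003], [-0.003, -0.006, -1.0]]
force: [0.5, -1.6, -0.9]
opening: 0.004
time_s: 18.9
position: [0.6539, -0.1298, 0.1468]
tcp_rot: [[-0.007, 1.0, -0.005], [1.0, 0.007, -0.003], [-0.003, -0.005, -1.0]]
force: [0.7, 0.3, -0.1]
opening: 0.006
shift [-7.1 -1.   0.2] roll 0 yaw now 90.39
```

```bash
python3 -m inch '[[0,9,0,-1,0],[0,19,0,0,0],[0,25,0,2,0],[0,32,0,4,0],[0,38,0,7,0],[0,43,0,10,0],[0,49,0,14,0],[0,54,0,18,0]]'; python3 -c "
from h import *
s=bot.read_state();print(s['force']);go(.653,-.058,.094)
shot('side','side8');crop('side8',150,80,300,220,4.2,'c8')"
```

```text
time_s: 19.7
position: [0.6535, -0.0754, 0.1283]
tcp_rot: [[-0.007, 1.0, -0.004], [1.0, 0.007, -0.003], [-0.003, -0.004, -1.0]]
force: [0.7, -0.9, 1.4]
opening: 0.007
[ 0.69377438 -0.93672238  1.38135496]
shift [17.5 -0.3 34.2] roll 0 yaw now 90.38
```

View pics/c8.png

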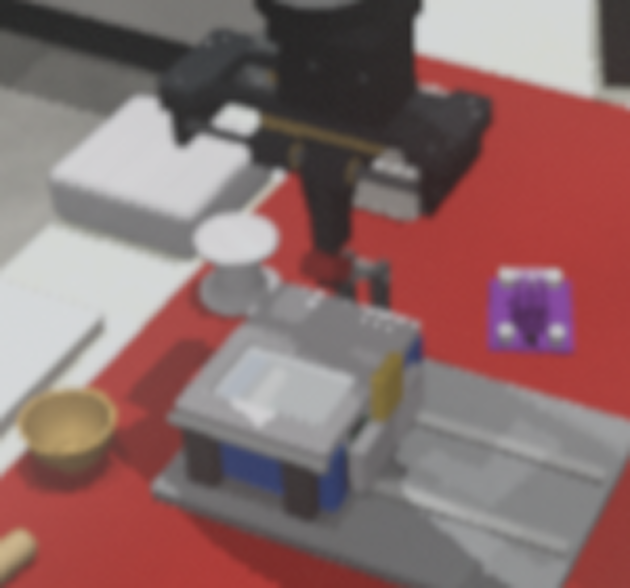

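The fingers are on top of the red grip (crop (328,265)), which is coming down over the lid. I'll finish the arc.

```bash
python3 -m inch '[[0,5,0,5,0],[0,9,0,10,0],[0,12,0,16,0],[0,15,0,22,0],[0,17,0,28,0],[0,18,0,32,0],[0,18,0,34,0],[0,18,0,36,0]]'; python3 -m inch '[[0,0,0,2,0],[0,0,0,3,0],[0,0,0,3,0]]'
```

```text
time_s: 20.55
position: [0.6528, -0.056, 0.094]
tcp_rot: [[-0.007, 1.0, -0.006], [1.0, 0.007, -0.001], [-0.001, -0.006, -1.0]]
force: [-6.1, 1.4, 23.5]
opening: 0.004
time_s: 20.85
position: [0.6529, -0.056, 0.0942]
tcp_rot: [[-0.007, 1.0, -0.005], [1.0, 0.007, -0.001], [-0.001, -0.005, -1.0]]
force: [-5.1, 0.2, 16.6]
opening: 0.001
```

```bash
python3 -m inch '[[0,0,0,-40,0],[0,0,0,-80,0],[0,40,-10,-80,0],[0,85,-25,-80,0],[0,130,-45,-80,0],[0,175,-65,-80,0],[0,220,-85,-80,0],[0,265,-105,-80,0]]'
python3 - <<'E'
from h import *
go(.534,.334,.09)
for n in('side','top'):
    p,d=shot(n,n+'9');C=cloud(n,d)
    for nm,x0,x1,y0,y1 in(('lid hinge side',.61,.69,.01,.04),('lid edge side',.61,.635,-.085,-.04),('clamp grip',.644,.66,-.065,-.036)):
        m=(d>.1)&(C[...,0]>x0)&(C[...,0]<x1)&(C[...,1]>y0)&(C[...,1]<y1)&(C[...,2]>.03)&(C[...,2]<.15);print(n,nm,m.sum(),np.percentile(C[m][:,2],[10,50,90]).round(4) if m.sum() else '')
crop('side9',150,80,300,220,4.2,'c9')
E
```

```text
time_s: 21.65
position: [0.5449, 0.21, 0.1741]
tcp_rot: [[-0.006, 1.0, -0.006], [1.0, 0.006, -0.001], [-0.001, -0.006, -1.0]]
force: [-0.1, -0.3, -0.3]
opening: 0.003
shift [124.2  -9.6  84. ] roll 0 yaw now 90.37
side lid hinge side 0 
side lid edge side 81 [0.0693 0.071  0.0724]
side clamp grip 0 
top lid hinge side 250 [0.0666 0.0701 0.0736]
top lid edge side 118 [0.0694 0.0719 0.0741]
top clamp grip 46 [0.0916 0.0937 0.0956]
```

View pics/c9.png

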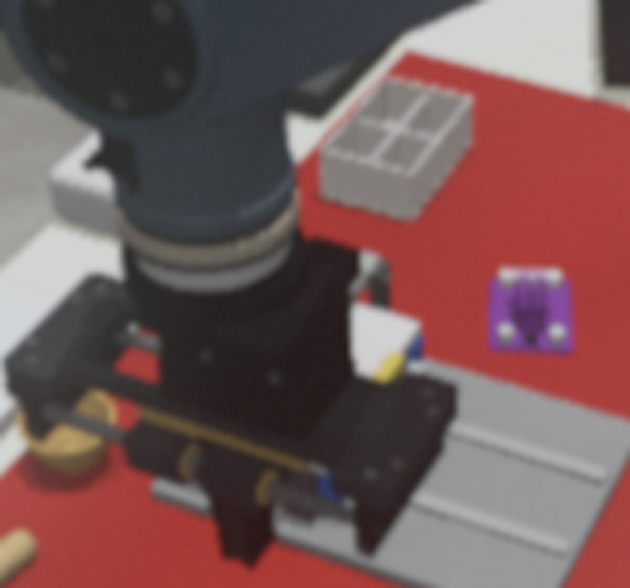

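In the picture the gripper hides most of the tester, but the top depth shows the lid flat at 0.070–0.072 m and the clamp grip at 0.094 m. Both are where they should be when fully down. Now the button.

```bash
python3 -m inch '[[0,40,-3,20,0],[0,80,-6,40,0],[0,115,-9,60,0],[0,124,-10,75,0],[0,124,-10,84,0],[0,124,-10,90,0],[0,124,-10,95,0],[0,124,-10,97,0]]'; python3 -c "
from h import *
go(.534,.334,.065)"
```

```text
time_s: 22.55
position: [0.5299, 0.336, 0.077]
tcp_rot: [[-0.012, 1.0, -0.009], [1.0, 0.012, -0.0], [0.0, -0.009, -1.0]]
force: [-0.6, 0.3, -0.3]
opening: 0.009
shift [-2.   4.2 12. ] roll 0 yaw now 90.67
```

```bash
python3 -m inch '[[0,-2,4,4,0],[0,-2,4,7,0],[0,-2,4,9,0],[0,-2,4,11,0],[0,-2,4,13,0],[0,-2,4,14,0],[0,-2,4,15,0],[0,-2,4,15,0]]'
```

```text
time_s: 23.35
position: [0.5346, 0.3338, 0.0634]
tcp_rot: [[-0.012, 1.0, -0.007], [1.0, 0.012, -0.0], [-0.0, -0.007, -1.0]]
force: [0.2, -3.4, 8.3]
opening: 0.007
```

```bash
python3 -m inch '[[0,0,0,2,0],[0,0,0,4,0],[0,0,0,4,0],[0,0,0,4,0]]'; python3 -m inch '[[0,0,0,-4,0],[0,0,0,-12,0],[0,0,0,-40,0],[0,0,0,-80,0],[0,0,0,-120,0],[0,0,0,-140,0],[0,-40,-40,-140,0],[0,-60,-80,-140,0]]'; python3 -m inch '[[0,-20,-30,0,0],[0,-20,-30,0,0]]'
python3 - <<'E'
from h import *
a,da=shot('top','top10');b,db=shot('side','side10')
C=cloud('top',da);h=cv2.cvtColor(a,cv2.COLOR_RGB2HSV);k=np.zeros(da.shape,bool);k[183:210,128:155]=1
m=k&(h[...,0]>40)&(h[...,0]<90)&(h[...,1]>80)&(da>.3);print('btn z',np.median(C[m][:,2]) if m.sum() else None)
for nm,x0,x1,y0,y1 in(('lid hinge',.61,.69,.01,.04),('lid edge',.61,.635,-.085,-.04),('clamp grip',.644,.66,-.065,-.036)):
    m=(da>.1)&(C[...,0]>x0)&(C[...,0]<x1)&(C[...,1]>y0)&(C[...,1]<y1)&(C[...,2]>.03)&(C[...,2]<.15);print(nm,m.sum(),np.median(C[m][:,2]) if m.sum() else '')
cv2.imwrite('pics/c10.png',np.hstack([cv2.resize(a[100:260,100:380,::-1],(560,320),interpolation=2)[:, :400],cv2.resize(b[:,:,::-1],(427,320))[:,:400]]))
E
```

```text
time_s: 23.75
position: [0.5347, 0.3338, 0.0631]
tcp_rot: [[-0.013, 1.0, -0.006], [1.0, 0.013, -0.0], [-0.0, -0.006, -1.0]]
force: [-3.7, -3.5, 21.4]
opening: 0.003
time_s: 24.55
position: [0.4579, 0.2731, 0.2041]
tcp_rot: [[-0.013, 1.0, -0.004], [1.0, 0.013, 0.001], [0.001, -0.004, -1.0]]
force: [-0.3, -0.9, -0.3]
opening: 0.006
time_s: 24.75
position: [0.421, 0.2505, 0.2032]
tcp_rot: [[-0.012, 1.0, -0.013], [1.0, 0.012, -0.002], [-0.001, -0.013, -1.0]]
force: [0.1, 0.1, -0.4]
opening: 0.008
btn z 0.0684303864780329
lid hinge 247 0.07010826972389883
lid edge 121 0.07185476563887017
clamp grip 45 0.09393828309652186
```

View pics/c10.png

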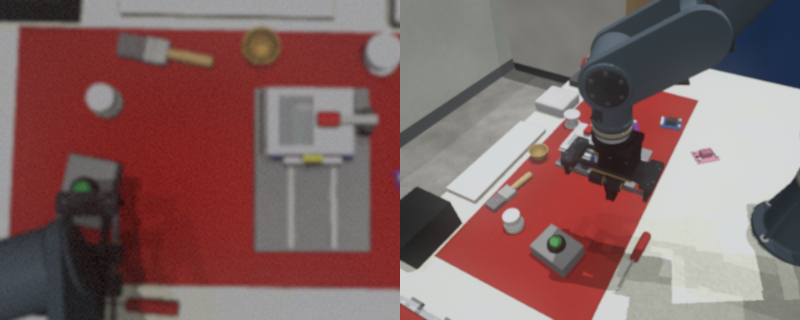

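The overhead part shows the lid shut with the red grip down on it (330,118) and the tab home (312,158). The side part shows the button out (556,243) and the arm clear. Handing in.

```bash
python3 -c "
from rig import bot
print(bot.hand_in(), bot.read_state()['time_s'])"
```

```text
the job is handed in; nothing more can be done
the job is handed in; nothing more can be done
```

The job is done and handed in, using about 25 s of the 72 s allowed; the hand-in gave no verdict. I laid the green board in the pocket, plug towards the tester, and let go. Then I slid the tray in, closed the lid, swung the clamp down and pressed the start button once.

**Last checks:**
- **Board:** it lay flat in the pocket after release, and a later picture showed it still seated with the tray home. The closed lid hid it after that, so I could not look again.
- **Tray:** it stopped moving under a 13 N push, and the tab was at its home position.
- **Lid:** its upper face measured level at 0.070–0.072 m, where it should be when closed.
- **Clamp:** the grip top measured 0.094 m, matching fully down.
- **Button:** it reached its stop at 21 N, and its top was back at 0.0684 m, against 0.0688 m before the press.
- **Arm:** it was clear of everything, with force readings near zero.
- **Bystanders:** I touched none of them, and they looked unmoved in the pictures, but I did not measure their positions.

No check failed. The two cameras disagreed by about 2–3 mm on the pocket's position, so I aimed between their readings.

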